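# Set the drip tray to drain into the sink

### The job

The drip tray with the washed-up wine glass and tumbler must drain into the sink. Push its grey swivel spout round so that it points straight out of the tray towards the sink, and push the tray sideways along the worktop, square to the sink, until the spout's tip hangs about 3 cm past the sink's inner edge, over the basin. Only push: do not lift the tray, do not touch the two glasses on it (both must stay standing on it), and leave the matchbox, fork and teaspoon nearby alone.

Things in the scene. Friction and masses are not known exactly. Their poses are not given: they have to be found in the camera images.
- drip_tray: white plastic drip tray, 210 x 240 mm (its x by y) on four rubber feet (66 mm from the middle in x, 76 in y); with glasses about 0.8 kg, a push of 3 to 9 N slides it. Origin: its centre at worktop level. Floor underside 6 mm, floor top 9 mm up; wall all round, outer face 105 mm from the origin in x and 120 mm in y (rolled rim 1.5 mm more, top 21 mm up). The -y end faces the sink and has the spout.
- tray_end (a point): middle of the outer face of the tray's plain end wall, at its +y end (away from the sink), 120 mm from the tray's origin, 12 mm above the worktop; the wall is flat for 85 mm either side
- spout (a joint): angle (rad) of the grey swivel spout about its upright pivot; 0 = straight out of the tray along the tray's -y, positive = swung to the tray's -x (towards the robot); range -1.2 to 1.2, starts at 0.35 to 0.95. Stiff pivot (0.05 N m): it stays where left, and about 1 N near its tip turns it without moving the tray.
- spout_pivot (a point): the spout's pivot axis, 16 mm outside the tray's end wall on the tray's centre line, 136 mm from the tray's origin along its -y; the point is 20 mm above the tray's underside
- spout_tip (a point): middle of the spout's open tip, 75 mm from the pivot, 9 mm above the worktop (the spout's underside). The spout is an open channel 30 mm wide outside; its side walls run from 18 to 75 mm from the pivot and reach up to 25 mm above the worktop
- sink_edge (a point): fixed point: middle of the sink's left inner edge, where the basin begins, at worktop level. The edge runs along world x; the basin lies to -y of it and is open 90 mm either way in x. The sink's flange, 2 mm high, covers 25 mm of worktop on the +y side; the spout passes over it and the tray's feet stay beside it.
- glass_draining: clear glass tumbler, 85 mm across, 88 mm high, standing upside down on the tray; origin: centre of its underside
- goblet_draining: clear stemmed wine glass, 77 mm across, 152 mm high, standing upside down (foot up) on the tray; origin: centre of its underside
- match_box: bystander: red matchbox, 48 x 60 x 15 mm, lying on the worktop on the robot's side of the tray; origin: centre of its underside
- fork: bystander: steel fork 196 mm long, lying on the worktop in front of the sink; origin: centre of its underside
- teaspoon: bystander: steel teaspoon 132 mm long, lying on the worktop in front of the sink; origin: centre of its underside
There are look-alikes about, which are no part of the job. What is shaped like the goblet_draining but purple or red is not meant.

How it is judged:
By the outcome, as a careful person would: the job done as asked, in the order asked, and still so for the second after the job is handed in, with the robot touching nothing.
It also fails if it takes over 61 s, if anything falls off the work surface, if the arm or the gripper's body presses on something with over 40 N, if the wrist force passes 120 N, or if a joint passes its speed limit or range.

### The arm

A 7-joint arm with a two-finger parallel gripper is mounted at the origin on a cart in front of the work surface, level with it; the furniture and walls round the work are solid. World frame = base frame: x ahead of the robot, y to its left, z up, the work surface at z = 0. Lengths are in m, angles in degrees, forces in N, time in s.
With the tool pointing down it reaches from about 0.425 to 0.875 m from the base axis. Payload 4.7 kg.
Tool frame: the origin (TCP) lies at the very end of the fingers, on their centre line; the grasp point (between the pads) lies 19 mm behind it; z points along the fingers, y is the direction in which the jaws open and shut (so a half turn about z gives the same grasp; the last joint's range is limited). The gripper opens to 87 mm and grips with 3 to 60 N. Pads are 19 mm wide; open, the fingers measure 117 mm over their backs; the gripper's body (75 mm by 190 mm) begins 51 mm behind the grasp point.
Start: joints at [-75.51, 18.392, -4.016, 83.108, 1.295, 78.541, -3.26], TCP at [0.154, 0.632, 0.223] pointing down, gripper open.
Joint ranges: [-163.93, 163.93], [-17.29, 119.83], [-79.2, 71.16], [3.27, 140.29], [-89.18, 269.18], [5.43, 117.66], [-154.24, 154.24]. Speed limits (degrees/s): [147.25, 147.25, 180, 180, 180, 180, 180].

### API

Orientations are given as [roll, pitch, yaw] about the fixed x, y, z axes, in that order (R = Rz(yaw) Ry(pitch) Rx(roll)).
In Python, from station import manip gives the robot as it stands.
- The arm moves only by the tool play_rows, never from a script. Its argument "deltas" is a list of rows, each a list of 3 entries, a list of its own where there are three numbers: the shift along the tool's x, y, z in mm, then the turn, a rotation vector about the tool's x, y, z in rad, then the finger opening in mm, from 0 to 87. A call has 1 to 20 rows; each row shifts and turns the commanded pose from where the row before left it, along the tool's axes as they then stand; what a row does not reach is not made up. A row lasts 1/12 s, in which the tool goes at most 41.7 mm and 7.16 degrees, less where a joint would pass 70% of its speed; a pose out of reach is approached as far as the arm can. A call with a gripper value outside its range is refused whole. The fingers move at their own pace and stop on an object; "newtons" is the grip in N (left out, the last holds). Time passes only in rows, so rows that do not move let the fingers close. It gives the time, the measured TCP pose, the force and the opening at its end, in the units of the state.
- manip.sense(): the state, without advancing time (a new reading comes with each control period).
- manip.get_image(name): name is "scene" or "top" or "wrist"; returns a dict with "img" (420x560x3 uint8, blue, green, red), "fx", "fy", "cx", "cy" (pixels), "xyz" and "rotation" of the camera in the world. Camera axes: x right, y down, z forward; pixel columns grow to the right and rows downward; lengths in m; the calibration is good to about 2 mm. The wrist camera is an equidistant fisheye: a pixel r from the principal point sees the ray r / f radians off the axis. A picture is of the moment at which its call begins. There is no depth.
- manip.job_done(): hands the job in, once; it reports no verdict.
The state is a dict: "time": time; "joints": joint angles; "joint_velocities": joint speeds; "effort": joint torques, N m; "tcp_pos": TCP position; "tool_rot": TCP orientation; "ft_force": force on the tool from outside, world axes, zero at the start; "torque": the same for the moment, N m; "finger_gap": finger opening in m.
Only numpy, scipy, OpenCV 4.12 (cv2) and the standard library are available. Lean on these libraries where they do the work, as an engineer would, in place of code of your own. Each camera call takes 0.05 s, during which the arm holds its last target. There are 200 camera calls.

## Working session

There is one attempt and no reset: what is moved stays moved. The work goes in short steps, Python scripts to look and compute and a tool call to move; the robot and the scene stay as the last step left them, time stands still between calls to the robot, and variables do not carry over. Pictures are saved under pics/ and viewed, about 8 in all and at most 12, crops included, and the job is handed in when it is done.

Besides the shell and the picture viewer there is one more tool, called as a command line: name --argument value ..., lists and objects as JSON in quotes. play_rows: Moves the arm, as the interface text tells. Its arguments: {"type":"object","properties":{"deltas":{"type":"array"},"newtons":{"type":"number"}},"required":["deltas"]}

```bash
mkdir -p pics
cat > h.py <<'E'
import numpy as np, cv2
from station import manip
def cam(n,save=None):
    d=manip.get_image(n); d={k:(np.array(v) if k in("img","xyz","rotation") else v) for k,v in d.items()}
    if save: cv2.imwrite("pics/"+save,d["img"])
    return d
def ray(d,u,v):
    c=np.array([(u-d["cx"])/d["fx"],(v-d["cy"])/d["fy"],1.]); return d["rotation"]@c
def onz(d,u,v,z=0):
    r=ray(d,u,v); return d["xyz"]+r*(z-d["xyz"][2])/r[2]
def proj(d,p):
    c=d["rotation"].T@(np.array(p)-d["xyz"]); return c[0]/c[2]*d["fx"]+d["cx"],c[1]/c[2]*d["fy"]+d["cy"]
E
python3 - <<'E'
from h import *
for n in("top","scene"):
    d=cam(n,n+"0.png"); print(n,d["fx"],d["cx"],d["cy"],d["xyz"],d["rotation"].round(3).tolist())
s=manip.sense(); print(s["tcp_pos"],s["tool_rot"],s["ft_force"])
E
```

```text
top 400.8355879563777 281.7054349906807 206.34090579023467 [ 0.51225258 -0.01161094  0.92195597] [-177.94, 1.067, -88.328]
scene 387.696549431593 282.75249726137883 209.3144251260632 [0.19267219 0.56560415 0.56629047] [-127.589, 0.301, -148.419]
[0.15366847 0.63107223 0.22155107] [-1.79902389e+02  4.91039147e-03  1.66319342e+02] [ 0.13059238 -0.12554716 -0.0825142 ]
```

View pics/top0.png

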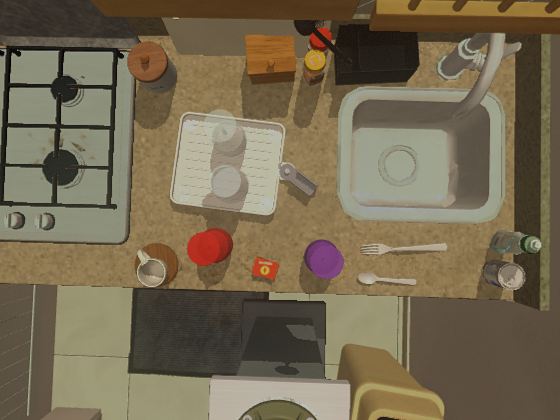

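View pics/scene0.png

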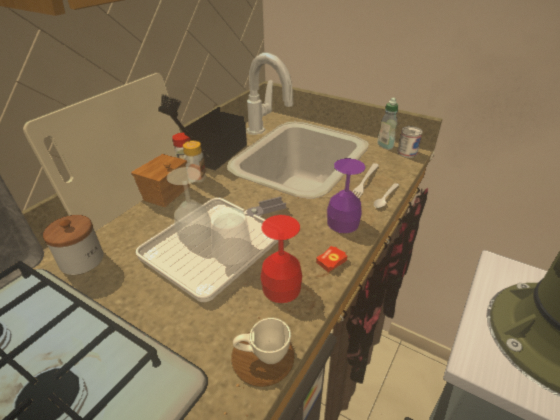

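The top view shows the tray centred at about (228,163). The spout runs from its pivot at (288,172) to its tip at (313,190), and the sink's inner left edge is near column 347. The clear goblet (222,130) and the tumbler (228,183) are on the tray. The red (210,246) and purple (324,259) goblets are look-alikes and stand off it.

```bash
cat >> h.py <<'E'
from scipy.spatial.transform import Rotation as R
_c=cam
def cam(n,save=None):
    d=_c(n,save); d["rotation"]=R.from_euler("xyz",d["rotation"],degrees=True).as_matrix(); return d
E
python3 - <<'E'
from h import *
d=cam("top"); im=d["img"]
for nm,u,v,z in [("tl",179,113,.021),("tr",285,123,.021),("br",275,215,.021),("bl",172,205,.021),("pivot",288,172,.025),("tip",313,190,.02),("sinkL top",350,100,0),("sinkL mid",347,150,0),("sinkL bot",344,208,0),("flange",338,150,0),("red",210,246,0.05),("purple",324,259,0.05),("match",265,268,.015),("forktip",362,248,0),("teasp",360,278,0),("counter front",250,290,0)]:
    print(nm,onz(d,u,v,z).round(3))
c=cv2.resize(im[95:235,160:370],None,fx=3.8,fy=3.8,interpolation=cv2.INTER_CUBIC); cv2.imwrite("pics/crop1.png",c)
E
```

```text
tl [0.75  0.246 0.021]
tr [0.733 0.004 0.021]
br [0.524 0.021 0.021]
bl [0.54  0.254 0.021]
pivot [ 0.622 -0.006  0.025]
tip [ 0.583 -0.063  0.02 ]
sinkL top [ 0.796 -0.144  0.   ]
sinkL mid [ 0.679 -0.14   0.   ]
sinkL bot [ 0.545 -0.137  0.   ]
flange [ 0.679 -0.12   0.   ]
red [0.452 0.159 0.05 ]
purple [ 0.432 -0.089  0.05 ]
match [0.404 0.04  0.015]
forktip [ 0.455 -0.18   0.   ]
teasp [ 0.387 -0.177  0.   ]
counter front [0.351 0.073 0.   ]
```

View pics/crop1.png

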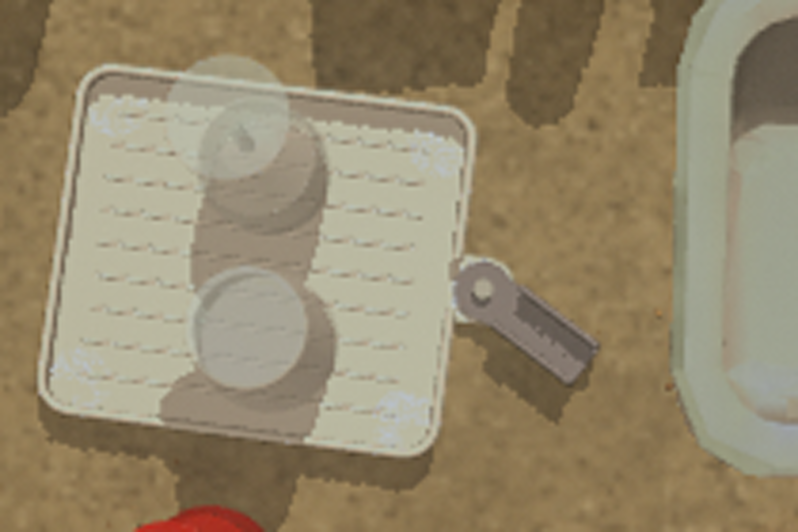

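Run:
```python
from h import *
d=cam("top"); im=d["img"]
cr=lambda x,y:((x+.5)/3.8-.5+160,(y+.5)/3.8-.5+95)
P={}
for nm,p,q,z in [("top",(130,66),(430,102),.021),("left",(78,110),(43,370),.021),("right",(472,150),(441,420),.021),("bot",(75,411),(400,453),.021),("spoutA",(522,276),(598,347),.025),("spoutB",(505,328),(572,384),.025),("pivotdisc",(482,290),(486,288),.025),("flange",(678,170),(676,380),.002),("inner",(735,120),(726,370),.0)]:
    a,b=onz(d,*cr(*p),z),onz(d,*cr(*q),z); P[nm]=(a,b); t=b-a
    print(nm,a.round(4),b.round(4),"ang",np.degrees(np.arctan2(t[1],t[0])).round(2))
for r in (150,165,180):
    print(r,onz(d,340,r,0).round(3),[tuple(x) for x in im[r,333:356].tolist()])
```

```text
top [0.7534 0.2125 0.021 ] [0.7361 0.0319 0.021 ] ang -95.48
left [0.7261 0.2428 0.021 ] [0.5695 0.2578 0.021 ] ang 174.54
right [0.7079 0.006  0.021 ] [0.5464 0.0197 0.021 ] ang 175.15
bot [0.5456 0.2377 0.021 ] [0.5262 0.0434 0.021 ] ang -95.7
spoutA [ 0.6328 -0.0258  0.025 ] [ 0.592  -0.0717  0.025 ] ang -131.63
spoutB [ 0.6017 -0.0166  0.025 ] [ 0.5697 -0.057   0.025 ] ang -128.39
pivotdisc [ 0.6238 -0.0024  0.025 ] [ 0.6251 -0.0047  0.025 ] ang -61.79
flange [ 0.7029 -0.1189  0.002 ] [ 0.5753 -0.1207  0.002 ] ang -179.16
inner [ 0.7348 -0.1529  0.    ] [ 0.5824 -0.151   0.    ] ang 179.27
150 [ 0.679 -0.124  0.   ] [(79, 115, 136), (78, 115, 135), (81, 117, 139), (83, 120, 143), (97, 125, 132), (111, 137, 136), (113, 138, 137), (118, 143, 140), (143, 162, 158), (146, 166, 161), (145, 164, 160), (144, 163, 160), (144, 164, 160), (143, 163, 159), (140, 163, 160), (139, 162, 160), (138, 161, 160), (133, 157, 157), (124, 146, 156), (122, 145, 158), (124, 146, 159), (133, 156, 159), (138, 159, 158)]
165 [ 0.644 -0.125  0.   ] [(86, 124, 147), (82, 119, 141), (82, 119, 139), (83, 120, 142), (107, 135, 138), (111, 139, 137), (111, 138, 136), (128, 150, 147), (144, 162, 159), (148, 166, 163), (147, 165, 160), (146, 166, 161), (147, 165, 162), (145, 165, 161), (143, 163, 161), (141, 162, 161), (140, 162, 161), (130, 153, 156), (124, 145, 157), (129, 150, 158), (131, 153, 159), (135, 156, 160), (138, 159, 159)]
180 [ 0.609 -0.126  0.   ] [(81, 117, 138), (83, 121, 142), (85, 123, 146), (99, 127, 135), (111, 137, 136), (110, 137, 136), (111, 137, 135), (135, 155, 151), (144, 162, 158), (146, 164, 159), (146, 164, 160), (144, 162, 159), (147, 164, 161), (144, 163, 160), (142, 163, 161), (140, 162, 161), (136, 159, 159), (125, 148, 156), (125, 147, 158), (130, 150, 159), (131, 152, 159), (134, 155, 158), (137, 157, 159)]
```

play_rows --deltas '[[[0, 0, 0], [0, 0, -0.0725], 0], [[0, 0, 0], [0, 0, -0.0725], 0], [[-22.7, -15.9, 0], [0, 0, 0], 0], [[-22.7, -15.9, 0], [0, 0, 0], 0], [[-22.7, -15.9, 0], [0, 0, 0], 0], [[-22.7, -15.9, 0], [0, 0, 0], 0], [[-22.7, -15.9, 0], [0, 0, 0], 0], [[-22.7, -15.9, 0], [0, 0, 0], 0], [[-22.7, -15.9, 0], [0, 0, 0], 0], [[-22.7, -15.9, 0], [0, 0, 0], 0], [[-22.7, -15.9, 0], [0, 0, 0], 0], [[-22.7, -15.9, 0], [0, 0, 0], 0], [[-22.7, -15.9, 0], [0, 0, 0], 0], [[-22.7, -15.9, 0], [0, 0, 0], 0], [[-22.7, -15.9, 0], [0, 0, 0], 0], [[-22.7, -15.9, 0], [0, 0, 0], 0], [[0, 0, 0], [0, 0, 0], 0], [[0, 0, 0], [0, 0, 0], 0]]'

```text
time: 1.7
tcp_pos: [0.4509, 0.3783, 0.2224]
tool_rot: [-180.0, 0.0, 174.4]
ft_force: [0.2, 0.2, -0.3]
finger_gap: 0.0003
```

play_rows --deltas '[[[-7.9, -26.9, 0], [0, 0, 0], 0], [[-7.9, -26.9, 0], [0, 0, 0], 0], [[-7.9, -26.9, 0], [0, 0, 0], 0], [[-7.9, -26.9, 0], [0, 0, 0], 0], [[-7.9, -26.9, 0], [0, 0, 0], 0], [[-7.9, -26.9, 0], [0, 0, 0], 0], [[-7.9, -26.9, 0], [0, 0, 0], 0], [[-7.9, -26.9, 0], [0, 0, 0], 0], [[-7.9, -26.9, 0], [0, 0, 0], 0], [[-7.9, -26.9, 0], [0, 0, 0], 0], [[-7.9, -26.9, 0], [0, 0, 0], 0], [[-7.9, -26.9, 0], [0, 0, 0], 0], [[-7.9, -26.9, 0], [0, 0, 0], 0], [[-7.9, -26.9, 0], [0, 0, 0], 0], [[-7.9, -26.9, 0], [0, 0, 0], 0], [[-7.9, -26.9, 0], [0, 0, 0], 0], [[0, 0, 0], [0, 0, 0], 0], [[0, 0, 0], [0, 0, 0], 0]]'

```text
time: 3.2
tcp_pos: [0.5348, -0.0605, 0.2225]
tool_rot: [180.0, -0.0, 174.5]
ft_force: [0.5, 0.6, 0.4]
finger_gap: 0.0004
```

```bash
cat >> h.py <<'E'
def wray(d,u,v):
    x,y=(u-d["cx"])/d["fx"],(v-d["cy"])/d["fy"]; r=np.hypot(x,y)+1e-12
    return d["rotation"]@np.array([np.sin(r)*x/r,np.sin(r)*y/r,np.cos(r)])
def wonz(d,u,v,z=0):
    r=wray(d,u,v); return d["xyz"]+r*(z-d["xyz"][2])/r[2]
def wproj(d,p):
    c=d["rotation"].T@(np.array(p)-d["xyz"]); n=np.hypot(c[0],c[1]); t=np.arctan2(n,c[2]); return d["cx"]+d["fx"]*t*c[0]/n, d["cy"]+d["fy"]*t*c[1]/n
E
python3 - <<'E'
from h import *
d=cam("wrist","w1.png"); print(d["fx"],d["cx"],d["cy"],d["xyz"],d["rotation"].round(2).tolist())
for p in [(.6255,-.004,.025),(.578,-.062,.025),(.64,-.144,0),(.535,-.0605,.012)]: print(np.round(wproj(d,p)))
E
```

```text
325.19226210127806 281.7463970070362 210.84723663200117 [ 0.46197962 -0.05336853  0.38492701] [[0.09, 0.96, 0.27], [1.0, -0.09, -0.03], [-0.0, 0.27, -0.96]]
[335. 257.]
[284. 224.]
[226. 268.]
[282. 186.]
```

View pics/w1.png

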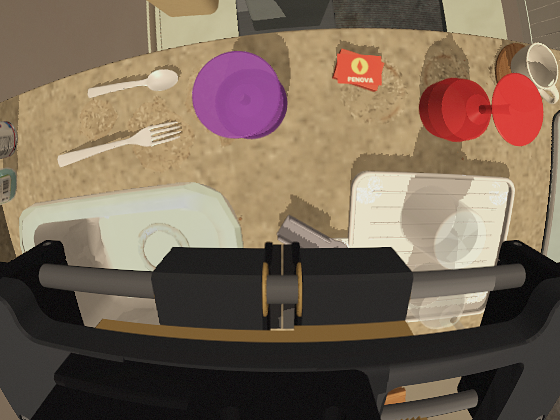

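The wrist view shows the spout tip at (288,225), within 4 px of where I predicted it. The purple goblet at (240,95) is close under the camera mount, so I'll tilt the tool 10° away from it before descending.

play_rows --deltas '[[[0, 0, 0], [0, 0.0873, 0], 0], [[0, 0, 0], [0, 0.0873, 0], 0], [[-3.58, 0, 20.34], [0, 0, 0], 0], [[-3.58, 0, 20.34], [0, 0, 0], 0], [[-3.58, 0, 20.34], [0, 0, 0], 0], [[-3.58, 0, 20.34], [0, 0, 0], 0], [[-3.58, 0, 20.34], [0, 0, 0], 0], [[-3.58, 0, 20.34], [0, 0, 0], 0], [[-3.58, 0, 20.34], [0, 0, 0], 0], [[-3.58, 0, 20.34], [0, 0, 0], 0], [[-3.58, 0, 20.34], [0, 0, 0], 0], [[-3.58, 0, 20.34], [0, 0, 0], 0], [[0, 0, 0], [0, 0, 0], 0], [[0, 0, 0], [0, 0, 0], 0]]'

```text
time: 4.42
tcp_pos: [0.5338, -0.0579, 0.0152]
tool_rot: [180.0, -10.2, 174.8]
ft_force: [0.1, -0.4, 0.9]
finger_gap: 0.0003
```

Run:
```python
from h import *
d=cam("wrist","w2.png"); print(d["xyz"])
t=cam("top"); a=cv2.resize(t["img"][95:285,200:370],None,fx=2.6,fy=2.6,interpolation=cv2.INTER_CUBIC)
cv2.imwrite("pics/c2.png",np.hstack([a,cv2.resize(d["img"],(350,262))[:, :].repeat(1,0) if 0 else cv2.copyMakeBorder(cv2.resize(d["img"],(350,262)),0,a.shape[0]-262,0,0,0)]))
```

```text
[ 0.49060728 -0.05380431  0.18798377]
```

View pics/c2.png

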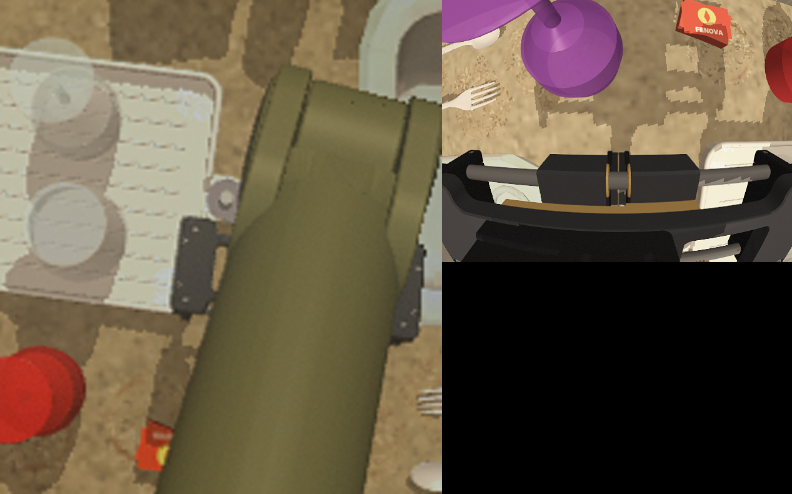

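play_rows --deltas '[[[-4.9, 0.2, -0.87], [0, 0, 0], 0], [[-4.9, 0.2, -0.87], [0, 0, 0], 0], [[-4.9, 0.2, -0.87], [0, 0, 0], 0], [[-4.9, 0.2, -0.87], [0, 0, 0], 0], [[-4.9, 0.2, -0.87], [0, 0, 0], 0], [[-4.9, 0.2, -0.87], [0, 0, 0], 0], [[-4.9, 0.2, -0.87], [0, 0, 0], 0], [[-4.9, 0.2, -0.87], [0, 0, 0], 0], [[-4.9, 0.2, -0.87], [0, 0, 0], 0], [[-4.9, 0.2, -0.87], [0, 0, 0], 0], [[-4.9, 0.2, -0.87], [0, 0, 0], 0], [[0, 0, 0], [0, 0, 0], 0], [[0, 0, 0], [0, 0, 0], 0]]'

```text
time: 5.6
tcp_pos: [0.5904, -0.0633, 0.0161]
tool_rot: [-180.0, -9.9, 174.6]
ft_force: [-0.4, -1.7, -0.4]
finger_gap: 0.0004
```

Run:
```python
from h import *
t=cam("top"); s=cam("scene"); w=cam("wrist")
A=[cv2.resize(t["img"][95:245,180:380],(400,300)),cv2.resize(s["img"][150:310,120:330],(400,300)),]
cv2.imwrite("pics/c3.png",np.vstack([np.hstack(A),np.hstack([cv2.resize(s["img"][190:230,230:300],(400,290),interpolation=cv2.INTER_CUBIC),cv2.resize(w["img"],(400,290))])]))
```

```text
(no output)
```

View pics/c3.png

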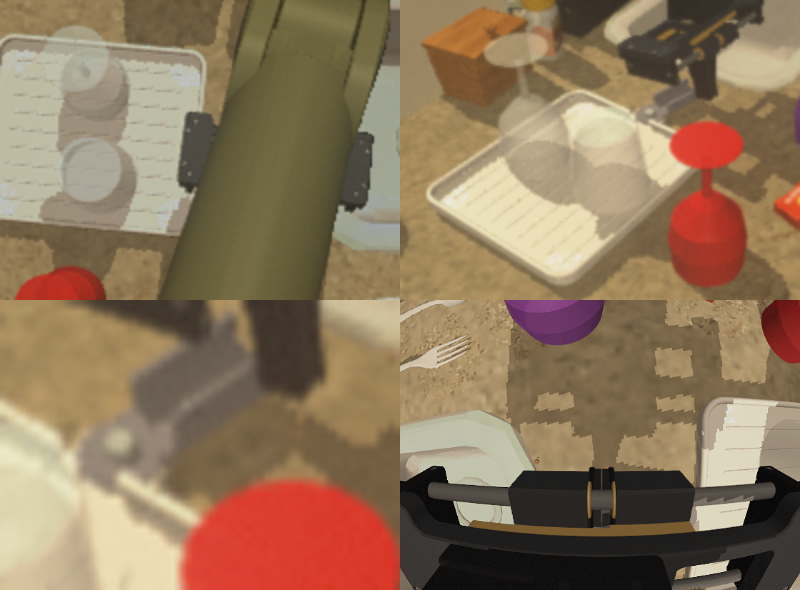

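play_rows --deltas '[[[-1.8, 0, -0.3], [0, 0, 0], 0], [[-1.8, 0, -0.3], [0, 0, 0], 0], [[0, 0, 0], [0, 0, 0], 0], [[0, 0, 0], [0, 0, 0], 0], [[10, 0, 1.75], [0, 0, 0], 0], [[10, 0, 1.75], [0, 0, 0], 0], [[10, 0, 1.75], [0, 0, 0], 0], [[3.9, 0, -22.0], [0, 0, 0], 0], [[3.9, 0, -22.0], [0, 0, 0], 0], [[3.9, 0, -22.0], [0, 0, 0], 0], [[3.9, 0, -22.0], [0, 0, 0], 0], [[3.9, 0, -22.0], [0, 0, 0], 0], [[3.9, 0, -22.0], [0, 0, 0], 0], [[3.9, 0, -22.0], [0, 0, 0], 0], [[3.9, 0, -22.0], [0, 0, 0], 0], [[3.9, 0, -22.0], [0, 0, 0], 0], [[3.9, 0, -22.0], [0, 0, 0], 0], [[0, 0, 0], [0, -0.0873, 0], 0], [[0, 0, 0], [0, -0.0873, 0], 0]]'

```text
time: 7.33
tcp_pos: [0.5653, -0.0596, 0.2411]
tool_rot: [180.0, 0.4, 174.7]
ft_force: [-1.2, -0.7, -0.1]
finger_gap: 0.001
```

play_rows --deltas '[[[0, 30, 0], [0, 0, 0], 87], [[0, 30, 0], [0, 0, 0], 87], [[0, 30, 0], [0, 0, 0], 87], [[0, 30, 0], [0, 0, 0], 87], [[0, 30, 0], [0, 0, 0], 87], [[0, 30, 0], [0, 0, 0], 87], [[0, 30, 0], [0, 0, 0], 87], [[0, 30, 0], [0, 0, 0], 87], [[0, 30, 0], [0, 0, 0], 87], [[0, 30, 0], [0, 0, 0], 87], [[0, 30, 0], [0, 0, 0], 87], [[0, 30, 0], [0, 0, 0], 87], [[0, 30, 0], [0, 0, 0], 87], [[0, 0, 0], [0, 0, 0], 87], [[0, 0, 0], [0, 0, 0], 87]]'

```text
time: 8.58
tcp_pos: [0.5977, 0.3317, 0.239]
tool_rot: [179.9, -0.1, 174.9]
ft_force: [0.3, -0.3, 0.4]
finger_gap: 0.0856
```

Run:
```python
from h import *
d=cam("top"); im=d["img"]
c=cv2.resize(im[95:235,160:370],None,fx=3.8,fy=3.8,interpolation=cv2.INTER_CUBIC); cv2.imwrite("pics/crop4.png",c)
```

```text
(no output)
```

View pics/crop4.png

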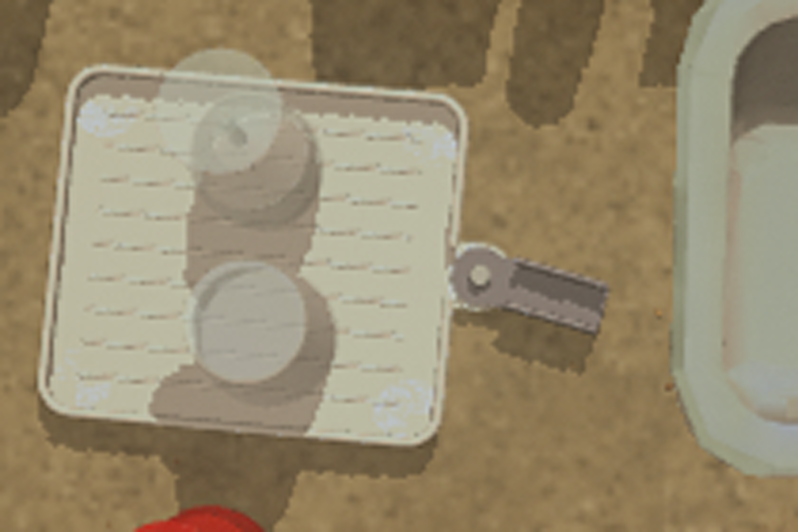

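Run:
```python
from h import *
d=cam("top")
cr=lambda x,y:((x+.5)/3.8-.5+160,(y+.5)/3.8-.5+95)
for nm,p,q,z in [("top",(120,67),(430,94),.021),("left",(71,120),(42,370),.021),("right",(464,140),(440,410),.021),("bot",(75,413),(400,443),.021),("spoutA",(515,258),(607,284),.025),("spoutB",(500,308),(598,333),.025),("pivot",(480,275),(481,275),.028)]:
    a,b=onz(d,*cr(*p),z),onz(d,*cr(*q),z); t=b-a
    print(nm,a.round(4),b.round(4),"ang",np.degrees(np.arctan2(t[1],t[0])).round(2))
# line fit on tray mask edges
im=d["img"].astype(int)
hsv=cv2.cvtColor(d["img"],cv2.COLOR_BGR2HSV)
m=cv2.inRange(hsv,(0,0,150),(179,80,255)); m[:, :165]=0; m[:,290:]=0; m[:105]=0;m[225:]=0
# rim edge points by column/row, projected on z=.021, robust line
def fit(pts):
    P=np.array([onz(d,u,v,.021)[:2] for u,v in pts],np.float32); l=cv2.fitLine(P,cv2.DIST_HUBER,0,.01,.01).ravel(); return np.degrees(np.arctan2(l[1],l[0])).round(2),l[2:].round(4)
print("top",fit([(u,np.argmax(m[:,u]>0)) for u in range(190,272) if not 198<u<238]))
print("bot",fit([(u,419-np.argmax(m[::-1,u]>0)) for u in range(182,265)]))
print("left",fit([(np.argmax(m[v]>0),v) for v in range(125,195)]))
print("right",fit([(559-np.argmax(m[v,::-1]>0),v) for v in list(range(130,150))+list(range(184,203))]))
```

```text
top [0.7527 0.2185 0.021 ] [0.7409 0.0321 0.021 ] ang -93.61
left [0.7199 0.2468 0.021 ] [0.5695 0.2584 0.021 ] ang 175.6
right [0.7138 0.011  0.021 ] [0.5523 0.0205 0.021 ] ang 176.63
bot [0.5444 0.2376 0.021 ] [0.5321 0.0436 0.021 ] ang -93.62
spoutA [ 0.6434 -0.0213  0.025 ] [ 0.6294 -0.076   0.025 ] ang -104.33
spoutB [ 0.6135 -0.0133  0.025 ] [ 0.6002 -0.0715  0.025 ] ang -102.81
pivot [ 0.6323 -0.001   0.028 ] [ 0.6323 -0.0015  0.028 ] ang -88.47
top (np.float32(86.16), array([0.7456, 0.1027], dtype=float32))
bot (np.float32(86.48), array([0.5368, 0.1244], dtype=float32))
left (np.float32(-3.53), array([0.6173, 0.2568], dtype=float32))
right (np.float32(-3.55), array([0.6337, 0.015 ], dtype=float32))
```

play_rows --deltas '[[[-0.9, -28.4, 0], [0, 0, 0], 0], [[-0.9, -28.4, 0], [0, 0, 0], 0], [[-0.9, -28.4, 0], [0, 0, 0], 0], [[-0.9, -28.4, 0], [0, 0, 0], 0], [[-0.9, -28.4, 0], [0, 0, 0], 0], [[-0.9, -28.4, 0], [0, 0, 0], 0], [[-0.9, -28.4, 0], [0, 0, 0], 0], [[-0.9, -28.4, 0], [0, 0, 0], 0], [[-0.9, -28.4, 0], [0, 0, 0], 0], [[-0.9, -28.4, 0], [0, 0, 0], 0], [[-0.9, -28.4, 0], [0, 0, 0], 0], [[-0.9, -28.4, 0], [0, 0, 0], 0], [[-0.9, -28.4, 0], [0, 0, 0], 0], [[-0.9, -28.4, 0], [0, 0, 0], 0], [[0, 0, 0], [0, 0.0873, 0], 0], [[0, 0, 0], [0, 0.0873, 0], 0], [[0, 0, 0], [0, 0, 0], 0], [[0, 0, 0], [0, 0, 0], 0]]'

```text
time: 10.18
tcp_pos: [0.5745, -0.0706, 0.2385]
tool_rot: [-179.9, -10.0, 174.5]
ft_force: [-0.6, -0.2, -0.5]
finger_gap: 0.0006
```

play_rows --deltas '[[[-3.87, 0, 22], [0, 0, 0], 0], [[-3.87, 0, 22], [0, 0, 0], 0], [[-3.87, 0, 22], [0, 0, 0], 0], [[-3.87, 0, 22], [0, 0, 0], 0], [[-3.87, 0, 22], [0, 0, 0], 0], [[-3.87, 0, 22], [0, 0, 0], 0], [[-3.87, 0, 22], [0, 0, 0], 0], [[-3.87, 0, 22], [0, 0, 0], 0], [[-3.87, 0, 22], [0, 0, 0], 0], [[-3.87, 0, 22], [0, 0, 0], 0], [[0, 0, 0], [0, 0, 0], 0], [[0, 0, 0], [0, 0, 0], 0], [[0, 0, 0], [0, 0, 0], 0]]'

```text
time: 11.27
tcp_pos: [0.5752, -0.0695, 0.0183]
tool_rot: [180.0, -9.8, 174.6]
ft_force: [-0.1, 1.0, -0.2]
finger_gap: 0.0002
```

play_rows --deltas '[[[0, 3, 2], [0, 0, 0], 0], [[-2.5, 0.23, -0.44], [0, 0, 0], 0], [[-2.5, 0.23, -0.44], [0, 0, 0], 0], [[-2.5, 0.23, -0.44], [0, 0, 0], 0], [[-2.5, 0.23, -0.44], [0, 0, 0], 0], [[-2.5, 0.23, -0.44], [0, 0, 0], 0], [[-2.5, 0.23, -0.44], [0, 0, 0], 0], [[-1.8, 0.15, -0.31], [0, 0, 0], 0], [[-1.8, 0.15, -0.31], [0, 0, 0], 0], [[-1.8, 0.15, -0.31], [0, 0, 0], 0], [[-1.8, 0.15, -0.31], [0, 0, 0], 0], [[-1.8, 0.15, -0.31], [0, 0, 0], 0], [[-1.8, 0.15, -0.31], [0, 0, 0], 0], [[-1.8, 0.15, -0.31], [0, 0, 0], 0], [[-1.8, 0.15, -0.31], [0, 0, 0], 0], [[0, 0, 0], [0, 0, 0], 0], [[0, 0, 0], [0, 0, 0], 0]]'

```text
time: 12.68
tcp_pos: [0.6046, -0.0662, 0.0142]
tool_rot: [180.0, -10.0, 174.6]
ft_force: [-0.1, -0.2, 0.1]
finger_gap: 0.0001
```

play_rows --deltas '[[[8, 0, 1.4], [0, 0, 0], 0], [[8, 0, 1.4], [0, 0, 0], 0], [[8, 0, 1.4], [0, 0, 0], 0], [[3.9, 0, -22.0], [0, 0, 0], 0], [[3.9, 0, -22.0], [0, 0, 0], 0], [[3.9, 0, -22.0], [0, 0, 0], 0], [[3.9, 0, -22.0], [0, 0, 0], 0], [[3.9, 0, -22.0], [0, 0, 0], 0], [[3.9, 0, -22.0], [0, 0, 0], 0], [[3.9, 0, -22.0], [0, 0, 0], 0], [[3.9, 0, -22.0], [0, 0, 0], 0], [[3.9, 0, -22.0], [0, 0, 0], 0], [[3.9, 0, -22.0], [0, 0, 0], 0], [[0, 0, 0], [0, -0.0873, 0], 0], [[0, 0, 0], [0, -0.0873, 0], 0]]'

```text
time: 13.93
tcp_pos: [0.581, -0.0644, 0.2385]
tool_rot: [-180.0, 0.3, 174.6]
ft_force: [-0.7, 0.0, -0.0]
finger_gap: 0.0003
```

play_rows --deltas '[[[0, 30, 0], [0, 0, 0], 87], [[0, 30, 0], [0, 0, 0], 87], [[0, 30, 0], [0, 0, 0], 87], [[0, 30, 0], [0, 0, 0], 87], [[0, 30, 0], [0, 0, 0], 87], [[0, 30, 0], [0, 0, 0], 87], [[0, 30, 0], [0, 0, 0], 87], [[0, 30, 0], [0, 0, 0], 87], [[0, 30, 0], [0, 0, 0], 87], [[0, 30, 0], [0, 0, 0], 87], [[0, 30, 0], [0, 0, 0], 87], [[0, 30, 0], [0, 0, 0], 87], [[0, 30, 0], [0, 0, 0], 87], [[0, 0, 0], [0, 0, 0], 87], [[0, 0, 0], [0, 0, 0], 87]]'

```text
time: 15.18
tcp_pos: [0.6145, 0.3266, 0.2367]
tool_rot: [-180.0, -0.1, 174.9]
ft_force: [0.6, -0.6, -0.2]
finger_gap: 0.085
```

```bash
cat > fit.py <<'E'
from h import *
def fit(d,pts,z):
    P=np.array([onz(d,u,v,z)[:2] for u,v in pts],np.float32); l=cv2.fitLine(P,cv2.DIST_HUBER,0,.01,.01).ravel(); return np.degrees(np.arctan2(l[1],l[0])).round(2),l[2:].round(4).tolist()
def tray(d,x0,x1):
    hsv=cv2.cvtColor(d["img"],cv2.COLOR_BGR2HSV)
    m=cv2.inRange(hsv,(0,0,150),(179,80,255)); m[:,:x0]=0; m[:,x1:]=0; m[:105]=0; m[225:]=0
    c=x0+(x1-x0)//2; 
    print("bot",fit(d,[(u,419-np.argmax(m[::-1,u]>0)) for u in range(x0+20,x1-25)],.021))
    print("left",fit(d,[(np.argmax(m[v]>0),v) for v in range(130,190)],.021))
    print("right",fit(d,[(559-np.argmax(m[v,::-1]>0),v) for v in list(range(130,150))+list(range(186,200))],.021))
E
python3 - <<'E'
from fit import *
d=cam("top"); im=d["img"]; tray(d,165,290)
c=cv2.resize(im[120:220,260:360],None,fx=6,fy=6,interpolation=cv2.INTER_CUBIC); cv2.imwrite("pics/crop5.png",c)
E
```

```text
bot (np.float32(86.43), [0.5374000072479248, 0.13510000705718994])
left (np.float32(-3.32), [0.6453999876976013, 0.2549000084400177])
right (np.float32(-3.64), [0.6585999727249146, 0.013500000350177288])
```

View pics/crop5.png

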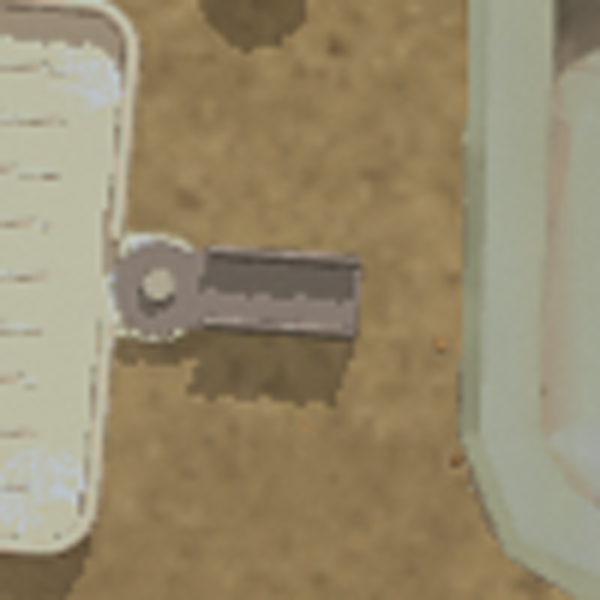

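play_rows --deltas '[[[0, 0, 0], [0, 0, 0.106], 87], [[0, 0, 0], [0, 0, 0.106], 87], [[0, 0, 0], [0, 0, 0.106], 87], [[0, 0, 0], [0, 0, 0.106], 87], [[0, 0, 0], [0, 0, 0.106], 87], [[0, 0, 0], [0, 0, 0.106], 87], [[0, 0, 0], [0, 0, 0.106], 87], [[0, 0, 0], [0, 0, 0.106], 87], [[0, 0, 0], [0, 0, 0.106], 87], [[0, 0, 0], [0, 0, 0.106], 87], [[0, 0, 0], [0, 0, 0.106], 87], [[0, 0, 0], [0, 0, 0.106], 87], [[0, 0, 0], [0, 0, 0.106], 87], [[0, 0, 0], [0, 0, 0.106], 87], [[-10, 10, 0], [0, 0, 0], 87], [[-10, 10, 0], [0, 0, 0], 87], [[-11, 11, 0], [0, 0, 0], 87], [[0, 0, 0], [0, 0, 0], 87], [[0, 0, 0], [0, 0, 0], 87]]'

```text
time: 16.82
tcp_pos: [0.6486, 0.2896, 0.2377]
tool_rot: [180.0, 0.0, 89.4]
ft_force: [-0.2, -0.4, 0.4]
finger_gap: 0.087
```

Run:
```python
from h import *
print(manip.sense()["joints"])
d=cam("wrist","w6.png")
```

```text
[-49.06024508  28.09515281  34.12023451  72.96031672 -15.36513664
  83.42729032 -16.99982103]
```

View pics/w6.png

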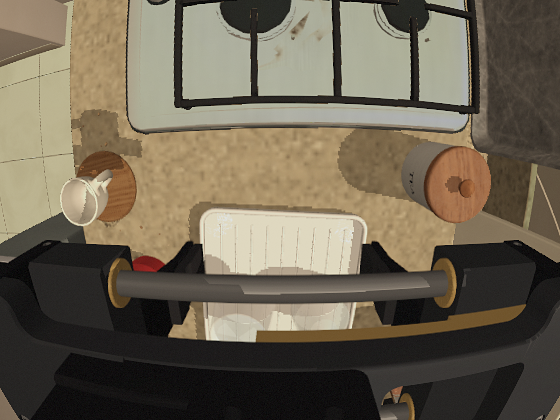

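play_rows --deltas '[[[7, 0, 10], [0, 0, -0.01], 87], [[0, 0, 25], [0, 0, 0], 87], [[0, 0, 25], [0, 0, 0], 87], [[0, 0, 25], [0, 0, 0], 87], [[0, 0, 25], [0, 0, 0], 87], [[0, 0, 25], [0, 0, 0], 87], [[0, 0, 25], [0, 0, 0], 87], [[0, 0, 25], [0, 0, 0], 87], [[0, 0, 25], [0, 0, 0], 87], [[0, 0, 15], [0, 0, 0], 87], [[0, 0, 0], [0, 0, 0], 87], [[0, 0, 0], [0, 0, 0], 87], [[0, 0, 0], [0, 0, 0], 87]]'

```text
time: 17.95
tcp_pos: [0.6481, 0.3007, 0.0141]
tool_rot: [179.9, -0.1, 90.2]
ft_force: [0.4, 0.3, 0.4]
finger_gap: 0.0873
```

play_rows --deltas '[[[-5, 0, 0.3], [0, 0, 0], 87], [[-5, 0, 0.3], [0, 0, 0], 87], [[-5, 0, 0.3], [0, 0, 0], 87], [[-5, 0, 0.3], [0, 0, 0], 87], [[-5, 0, 0.3], [0, 0, 0], 87], [[-3, 0, 0.3], [0, 0, 0], 87], [[-2, 0, 0], [0, 0, 0], 87], [[-2, 0, 0], [0, 0, 0], 87], [[-2, 0, 0], [0, 0, 0], 87], [[-2, 0, 0], [0, 0, 0], 87], [[-2, 0, 0], [0, 0, 0], 87], [[-2, 0, 0], [0, 0, 0], 87], [[-2, 0, 0], [0, 0, 0], 87], [[-2, 0, 0], [0, 0, 0], 87], [[-2, 0, 0], [0, 0, 0], 87], [[-2, 0, 0], [0, 0, 0], 87], [[-2, 0, 0], [0, 0, 0], 87]]'

```text
time: 19.37
tcp_pos: [0.6463, 0.2526, 0.0108]
tool_rot: [-179.9, -0.2, 90.3]
ft_force: [-2.2, 5.2, 1.0]
finger_gap: 0.087
```

Run:
```python
from fit import *
t=cam("top","t7.png")
```

```text
(no output)
```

View pics/t7.png

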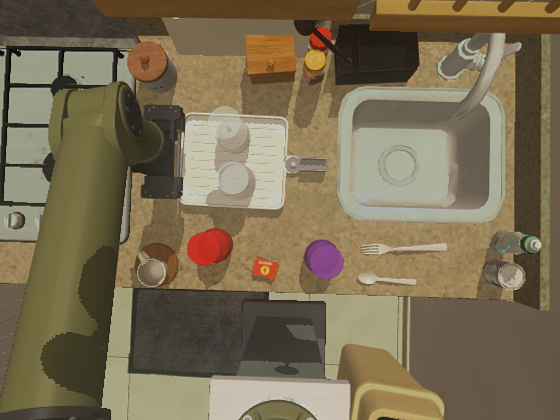

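The pusher is flush on the tray end at about column 182. The tray looks square, and the spout points straight at the sink with its tip at (327,165). I'll keep pushing.

play_rows --deltas '[[[-2, 0, 0], [0, 0, 0], 87], [[-3, 0, 0], [0, 0, 0], 87], [[-4, 0, 0], [0, 0, 0], 87], [[-4, 0, 0], [0, 0, 0], 87], [[-4, 0, 0], [0, 0, 0], 87], [[-4, 0, 0], [0, 0, 0], 87], [[-4, 0, 0], [0, 0, 0], 87], [[-4, 0, 0], [0, 0, 0], 87], [[-4, 0, 0], [0, 0, 0], 87], [[-4, 0, 0], [0, 0, 0], 87], [[-4, 0, 0], [0, 0, 0], 87], [[-4, 0, 0], [0, 0, 0], 87], [[-4, 0, 0], [0, 0, 0], 87], [[-4, 0, 0], [0, 0, 0], 87], [[-4, 0, 0], [0, 0, 0], 87], [[-4, 0, 0], [0, 0, 0], 87], [[-3, 0, 0], [0, 0, 0], 87], [[-2, 0, 0], [0, 0, 0], 87], [[-1, 0, 0], [0, 0, 0], 87], [[0, 0, 0], [0, 0, 0], 87]]'

```text
time: 21.08
tcp_pos: [0.6475, 0.1833, 0.0109]
tool_rot: [180.0, -0.0, 90.2]
ft_force: [1.1, 4.6, 0.8]
finger_gap: 0.0876
```

Run:
```python
from fit import *
t=cam("top","t8.png"); im=t["img"]
a=cv2.resize(im[100:220,250:400],(750,600),interpolation=cv2.INTER_CUBIC); cv2.imwrite("pics/c8.png",a)
tray(t,208,322)
```

```text
bot (np.float32(-89.77), [0.545199990272522, 0.05920000001788139])
left (np.float32(3.44), [0.6496999859809875, 0.16210000216960907])
right (np.float32(0.49), [0.6662999987602234, -0.06939999759197235])
```

View pics/c8.png

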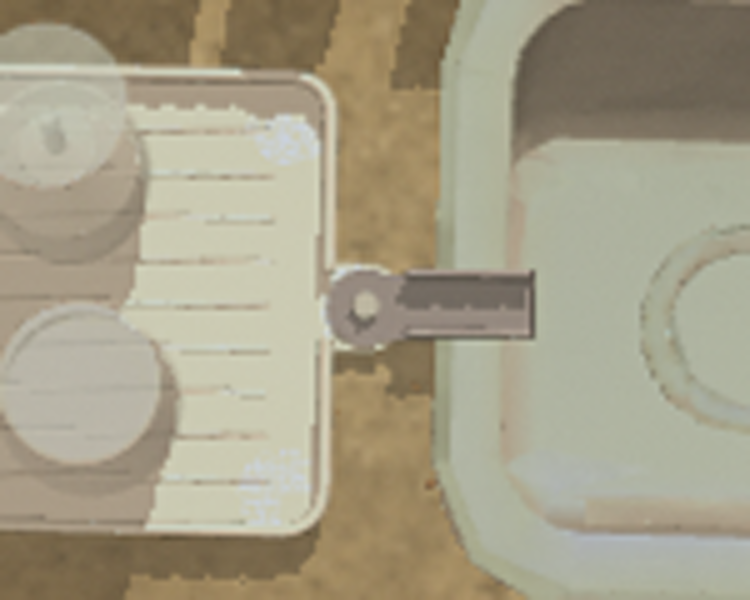

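Run:
```python
from fit import *
t=cam("top"); f=lambda u,v,z:onz(t,250+u/5-.4,100+v/5-.4,z).round(4)
print("tip",f(536,305,.025),"tipA/B",f(533,271,.025),f(533,339,.025),f(402,271,.025),f(402,339,.025),"pivot",f(366,305,.028))
print("inner",f(510,305,0),f(517,140,0),f(503,400,0),"flange outer",f(439,305,.001),f(441,200,.001),f(434,430,.001))
# second view: scene
s=cam("scene")
for y in (-.139,-.144,-.149): print(y,[np.round(proj(s,(x,y,0)),1) for x in (.58,.64,.72)])
a=cv2.resize(s["img"][120:220,220:345],(750,600),interpolation=cv2.INTER_CUBIC)
for y,c in((-.12,(0,0,255)),(-.145,(0,255,0))):
    q=[tuple(int(k) for k in ((proj(s,(x,y,0))-np.array([220,120])+.5)*6)) for x in (.60,.71)]; cv2.line(a,q[0],q[1],c,1)
cv2.imwrite("pics/s9.png",a)
```

```text
tip [ 0.6513 -0.1592  0.025 ] tipA/B [ 0.6666 -0.1575  0.025 ] [ 0.636  -0.1582  0.025 ] [ 0.6651 -0.0989  0.025 ] [ 0.6344 -0.0997  0.025 ] pivot [ 0.6489 -0.083   0.028 ]
inner [ 0.6549 -0.1514  0.    ] [ 0.7316 -0.1529  0.    ] [ 0.6109 -0.1492  0.    ] flange outer [ 0.6539 -0.1187  0.001 ] [ 0.7026 -0.1184  0.001 ] [ 0.5961 -0.1178  0.001 ]
-0.139 [array([299.3, 193. ]), array([279.2, 186.1]), array([254. , 177.4])]
-0.144 [array([300.3, 192. ]), array([280.3, 185.2]), array([255. , 176.6])]
-0.149 [array([301.3, 191.1]), array([281.3, 184.3]), array([256.1, 175.7])]
```

View pics/s9.png

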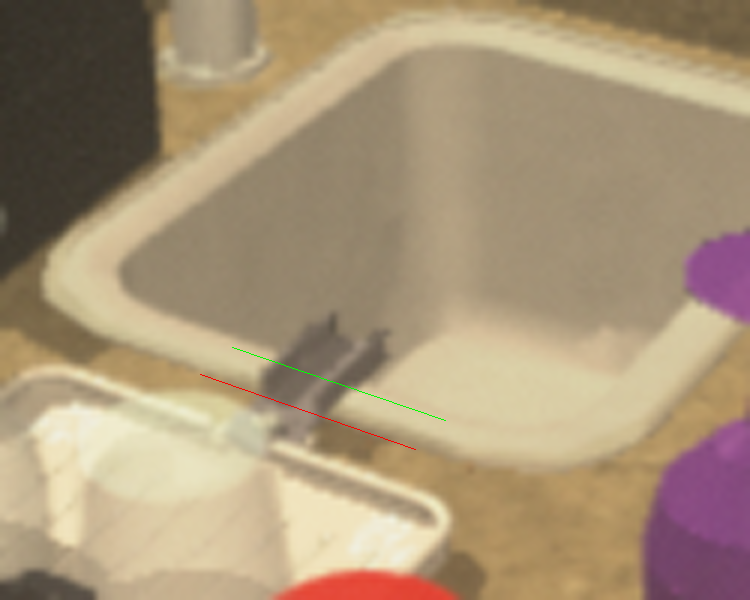

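play_rows --deltas '[[[-2, 0, 0], [0, 0, 0], 87], [[-2.5, 0, 0], [0, 0, 0], 87], [[-2.5, 0, 0], [0, 0, 0], 87], [[-2.5, 0, 0], [0, 0, 0], 87], [[-2.5, 0, 0], [0, 0, 0], 87], [[-2.5, 0, 0], [0, 0, 0], 87], [[-2, 0, 0], [0, 0, 0], 87], [[-1, 0, 0], [0, 0, 0], 87], [[0, 0, 0], [0, 0, 0], 87], [[0, 0, 0], [0, 0, 0], 87]]'

```text
time: 22.07
tcp_pos: [0.6476, 0.1651, 0.0108]
tool_rot: [-180.0, 0.0, 90.2]
ft_force: [-0.3, 3.3, 0.4]
finger_gap: 0.087
```

play_rows --deltas '[[[3, 0, 0], [0, 0, 0], 87], [[6, 0, 0], [0, 0, 0], 87], [[10, 0, 0], [0, 0, 0], 87], [[15, 0, 0], [0, 0, 0], 87], [[15, 0, -5], [0, 0, 0], 87], [[15, 0, -15], [0, 0, 0], 87], [[10, 0, -25], [0, 0, 0], 87], [[0, 0, -25], [0, 0, 0], 87], [[0, 0, -25], [0, 0, 0], 87], [[0, 0, -25], [0, 0, 0], 87], [[0, 0, -25], [0, 0, 0], 87], [[0, 0, 0], [0, 0, 0], 87], [[0, 0, 0], [0, 0, 0], 87]]'

```text
time: 23.15
tcp_pos: [0.6483, 0.2415, 0.1582]
tool_rot: [179.8, -0.1, 90.3]
ft_force: [-0.2, -0.1, -0.4]
finger_gap: 0.087
```

Run:
```python
from fit import *
t=cam("top"); s=cam("scene"); im=t["img"]; print(manip.sense()["time"],manip.sense()["ft_force"])
a=cv2.resize(im[95:225,205:375],(785,600),interpolation=cv2.INTER_CUBIC)
cv2.imwrite("pics/c10.png",a); cv2.imwrite("pics/s10.png",s["img"])
tray(t,212,328)
```

```text
23.25 [-0.05781181 -0.67068801  0.08995953]
bot (np.float32(-89.69), [0.5453000068664551, 0.03929999843239784])
left (np.float32(0.35), [0.6521999835968018, 0.15440000593662262])
right (np.float32(-0.24), [0.6614999771118164, -0.08659999817609787])
```

Run:
```python
from fit import *
t=cam("top"); im=t["img"]
m=(im.max(2)<140)&(np.ptp(im.astype(int),axis=2)<32); m=m.astype(np.uint8); m[:140]=0;m[182:]=0;m[:,:322]=0;m[:,375:]=0
n,l,st,c=cv2.connectedComponentsWithStats(m); k=1+np.argmax(st[1:,4]); print(st[k],c[k])
p=np.argwhere(l==k); u=p[:,1]; cols=range(st[k][0]+10,st[k][0]+st[k][2]-2)
print("upper",fit(t,[(x,p[u==x,0].min()) for x in cols],.025),"lower",fit(t,[(x,p[u==x,0].max()) for x in cols],.025))
print("tip",onz(t,u.max(),161,.025),onz(t,u.max(),161,.009))
# glasses still: scene edges / tray-relative shift by template match between start and now
b=cv2.imread("pics/top0.png"); 
for nm,(x,y,w,h) in {"tumbler":(210,165,35,38),"goblet":(205,108,35,35),"red":(185,225,50,45),"purple":(303,236,45,46),"match":(250,255,32,26),"fork":(358,238,92,22),"spoon":(355,268,65,22)}.items():
    r=cv2.matchTemplate(im,b[y:y+h,x:x+w],cv2.TM_CCOEFF_NORMED); _,v,_,q=cv2.minMaxLoc(r); print(nm,round(v,2),q[0]-x,q[1]-y)
```

```text
[337 154  28  15 262] [351.58778626 159.81679389]
upper (np.float32(-83.63), [0.664900004863739, -0.1518000066280365]) lower (np.float32(-88.47), [0.6345999836921692, -0.15449999272823334])
tip [ 0.65086791 -0.17531343  0.025     ] [ 0.65334054 -0.17823358  0.009     ]
tumbler 0.69 85 11
goblet 0.77 48 -4
red 0.96 0 0
purple 1.0 0 0
match 1.0 0 0
fork 1.0 0 0
spoon 1.0 0 0
```

Run:
```python
from fit import *
t=cam("top")["img"]; b=cv2.imread("pics/t8.png")
# t8 -> now should be a shift of ~8 px for whole tray contents
for nm,(x,y,w,h) in {"tumbler":(246,158,42,40),"goblet":(243,103,40,50)}.items():
    r=cv2.matchTemplate(t[y-8:y+h+8,x-5:x+w+20],b[y:y+h,x:x+w],cv2.TM_CCOEFF_NORMED); _,v,_,q=cv2.minMaxLoc(r); print(nm,round(v,2),q[0]-5,q[1]-8)
```

```text
tumbler 0.95 8 0
goblet 0.95 8 0
```

Both glasses moved 8 px with the tray, at 0.95 match, so they are still standing. Handing in.

```bash
python3 -c "
from station import manip
print(manip.job_done())"
```

```text
the job is handed in; nothing more can be done
None
```

I pushed the spout straight and then slid the tray square to the sink. The spout tip now hangs about 3 cm past the inner edge. I handed the job in at about 23 s of the 61 s.

**How it went**
- **Spout:** it took two pushes with the closed fingers. The first left it about 10° short and turned the tray by about 2°.
- **Tray:** I pushed the plain end with both open fingers, which also squared it up, then backed the arm off before handing in.

**Last checks, from the top camera**
- **Tray angle:** within about 0.3° of square to the sink.
- **Spout angle:** about 1° off straight on the cleaner edge. The fit of the other edge disagreed, reading about 6° off. I took that as noise in the colour mask, because the last enlarged view showed both edges parallel to the tray.
- **Overhang:** the tip is at y ≈ -0.176 m. I took the sink edge as y ≈ -0.146 m, which gives 30 mm. My readings of that edge ran from -0.143 to -0.151 m, so the overhang is between about 25 and 33 mm.
- **Glasses:** both shifted exactly with the tray in the last push and were still standing on it. An earlier check of the tumbler against the first picture gave a bad match, so I repeated it against a later picture, and it passed.
- **Other things:** the matchbox, fork, teaspoon and the red and purple goblets had not moved.

I had used all 12 picture views by then, so the final state was checked by measurement and not by eye.

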